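# Seat the burner and free the gas outlet cap

### The job

Get the little gas burner ready to be hooked up: first slide it along the worktop until it sits square and flush in the corner of the steel fence. Then take the winged cap off the gas outlet: its thread may be right-handed or left-handed, so try which way it loosens, turn it that way until it is free, and lift it off. Finish still holding the cap in the gripper a few centimetres clear above the outlet, without putting it down or letting go; leave the bowl, the lime squeezer and the tongs where they are.

Things in the scene. Friction and masses are not known exactly. Their poses are not given: they have to be found in the camera images.
- fence: L-shaped fence of two dark steel bars, 30 mm high, 8 mm thick, fixed to the worktop. Origin: the inside corner at worktop height. Inner faces: the planes x = 0 (far bar, running 150 mm towards -y) and y = 0 (left bar, running 150 mm towards -x). The burner belongs in the -x, -y quadrant.
- burner: Loose steel gas burner 110 x 110 x 50 mm, about 0.6 kg, with pot-rest arms to 73 mm high. Origin: centre of underside. Its +x side goes to the fence's far bar, +y side to the left bar; seated: axes parallel to the fence's, origin at fence (-55, -55) mm. An inlet stub 12 mm thick, 15 mm long, is on the -x side at y 42, z 28 mm; the -y side is plain. Slides with a push of 2 to 7 N.
- burner_corner (a point): The burner's lower corner that goes into the fence corner, burner (+55, +55, 0) mm; seated, it coincides with the fence's origin.
- manifold: Grey painted gas manifold block, 70 (x) x 190 (y) x 40 (z) mm, fixed to the worktop; origin: centre of its underside. On its top stand the capped outlet at y = +55 mm and a plain round steel blanking plug at y = -55 mm (48 mm wide, 26 mm high, fixed, not for use). A copper pipe leaves its -y end.
- outlet (a point): Centre of the outlet on the manifold top, manifold (0, 55, 40) mm. Under the cap stands a 20 mm high brass spigot. Its thread hand is hidden and changes from run to run: turned to tighten, the cap jams hard within about 12 degrees; turned to loosen, it goes easily, can be lifted off at 60 to 75 degrees from the start (not before 45) and stops at about 80. It does not rise while turning.
- cap: Loose winged brass cap, 0.15 kg, on the outlet. Round skirt 49 mm wide, 28 mm high with its top disc; above it an upright grip bar 46 mm long (cap x), 14 mm thick (cap y), from 28 to 57 mm above the origin. Origin: centre of the skirt's underside, resting on the manifold top; z up is the thread axis. At the start the bar is about parallel to the manifold's x. Lift 25 mm to clear the spigot.
- bowl: Empty orange plastic bowl, 130 mm wide, 60 mm high, loose; origin: centre of its underside. Leave alone.
- squeezer: Aluminium hand lime squeezer lying on the worktop, about 210 mm long along its y, 30 mm high, loose; origin: near its middle, underside. Leave alone.
- tongs: Stainless kitchen tongs lying flat, about 245 mm long along their x, 12 mm high, loose; origin: near the middle, underside. Leave alone.

How it is judged:
By the outcome, as a careful person would: the job done as asked, in the order asked, and still so for the second after the job is handed in, while the arm keeps its last pose, push and grip.
It also fails if it takes over 72 s, if anything falls off the work surface, if the arm or the gripper's body presses on something with over 40 N, if the wrist force passes 120 N, or if a joint passes its speed limit or range.

### The arm

A 6-joint arm with a two-finger parallel gripper is mounted at the origin on the work surface. World frame = base frame: x ahead of the robot, y to its left, z up, the work surface at z = 0. Lengths are in mm, angles in degrees, forces in N, time in s.
With the tool pointing down it reaches from about 350 to 850 mm from the base axis. Payload 8.1 kg.
Tool frame: the origin (TCP) lies between the finger pads; the fingertips stand r.nose_length ahead of it and the grasp point (between the pads) lies 3 mm ahead of it (r.nose_length is the distance from the TCP to the fingertips, in mm); x points along the fingers, y is the direction in which the jaws open and shut, and the axes are right-handed (so a half turn about x gives the same grasp; the last joint's range is limited). The gripper opens to 85 mm and grips with 20 to 120 N. Pads are 22 mm wide; open, the fingers measure 114 mm over their backs; the gripper's body (76 mm by 85 mm) begins 54 mm behind the grasp point. The pads swing forward as they close: fully open they stand 13 mm farther back than shut.
Start: joints at [66.727, 7.471, 85.268, -0, 87.261, -4.893], TCP at [189.174, 569.402, 253.292] pointing down, gripper open.
Joint ranges: [-169.43, 169.43], [-51.17, 129.36], [1.28, 143.12], [-76.62, 256.62], [0, 156.53], [-152.29, 152.29]. Speed limits (degrees/s): [136.94, 136.94, 159.86, 180, 180, 180].

### API

Orientations are given as [roll, pitch, yaw] about the fixed x, y, z axes, in that order (R = Rz(yaw) Ry(pitch) Rx(roll)).
In Python, from bench import sense, optics, order, r gives the robot as it stands.
- The arm moves only by the tool carry_out, never from a script. Its argument "commands" is one flat list of numbers, 7 for each row, row after row: the shift along the tool's x, y, z in m, then the turn, a rotation vector about the tool's x, y, z in degrees, then the closure, from -1 (fully open) to 1 (shut), so that 0 is half open. A call has 1 to 12 rows; each row is the pose to reach, as a shift and turn from the pose measured when the call began, along the tool's axes at that moment; what a row does not reach only later rows make up. A row lasts 1/8 s, in which the tool goes at most 62.5 mm and 10.7 degrees, less where a joint would pass 70% of its speed; a pose out of reach is approached as far as the arm can. A call with a gripper value outside its range is refused whole. The fingers move at their own pace and stop on an object; "grip_force" is the grip in N (left out, the last holds). Time passes only in rows, so rows that repeat a pose let the fingers close. It gives the time, the measured TCP pose, the force and the opening at its end, in the units of the state.
- sense(): the state, without advancing time (a new reading comes with each control period).
- optics.snapshot(name): name is "scene" or "top" or "wrist"; returns (picture, depth): 420x560x3 uint8, red, green, blue; 420x560 float32, mm along the optical axis (not along the pixel's ray), 0 where there is no reading.
- optics.calibration(name): a dict with "mtx" (3x3 intrinsics, pixels), "extrinsics" (4x4, takes a point from camera to world coordinates). Camera axes: x right, y up, looking along -z (the intrinsics and any distortion apply to the point x, -y, -z); pixel columns grow to the right and rows downward; lengths in mm; the calibration is good to about 2 mm. A picture is of the moment at which its call begins: read the wrist's pose just before it. calibration takes no time and is no camera call; for the wrist camera it gives the pose at the moment of the call.
- order.hand_in(): hands the job in, once; it reports no verdict.
The state is a dict: "time": time; "joint_pos": joint angles; "qd": joint speeds; "joint_efforts": joint torques, N m; "tool_pos": TCP position; "tcp_rot": TCP orientation; "ft_force": force on the tool from outside, world axes, zero at the start; "wrist_torque": the same for the moment, N m; "finger_gap": finger opening in mm.
Only numpy, scipy, OpenCV 4.12 (cv2) and the standard library are available. Lean on these libraries where they do the work, as an engineer would, in place of code of your own. Each camera call takes 0.05 s, during which the arm holds its last target. There are 200 camera calls.

## Working session

There is one attempt and no reset: what is moved stays moved. The work goes in short steps, Python scripts to look and compute and a tool call to move; the robot and the scene stay as the last step left them, time stands still between calls to the robot, and variables do not carry over. Pictures are saved under pics/ and viewed, about 8 in all and at most 12, crops included, and the job is handed in when it is done.

Besides the shell and the picture viewer there is one more tool, called after ">>>" by a JSON object that holds its "name" and its "arguments". carry_out: Moves the arm, as the interface text tells. Its arguments: {"type":"object","properties":{"commands":{"type":"array","items":{"type":"number"}},"grip_force":{"type":"number"}},"required":["commands"]}

```bash
ls; mkdir -p pics; cat > h.py <<'E'
import numpy as np, cv2, pickle
from bench import sense, optics, order, r
def snap(n,tag):
    c=optics.calibration(n); p,d=optics.snapshot(n)
    cv2.imwrite(f'pics/{tag}.png',p[:,:,::-1]); pickle.dump((p,d,c),open(f'{tag}.pkl','wb')); return p,d,c
def load(tag): return pickle.load(open(f'{tag}.pkl','rb'))
def world(d,c):
    v,u=np.indices(d.shape); K=c['mtx']; T=c['extrinsics']
    P=np.stack([(u-K[0,2])/K[0,0]*d,-(v-K[1,2])/K[1,1]*d,-d],-1)
    return P@T[:3,:3].T+T[:3,3]
E
python3 - <<'E'
from h import *
for n in('top','scene'):
    p,d,c=snap(n,n+'0'); print(c)
print(r.nose_length, sense())
a=load('top0')[0]
cv2.imwrite('pics/both.png',np.hstack([cv2.resize(load(t)[0],(400,300)) for t in('scene0',)])[:,:,::-1])
E
```

```text
pics
{'mtx': array([[441.76434037,   0.        , 281.47189898],
       [  0.        , 441.76434037, 211.13930749],
       [  0.        ,   0.        ,   1.        ]]), 'extrinsics': array([[-1.18780957e-02,  9.93800741e-01, -1.10539579e-01,
         4.25011536e+02],
       [-9.99929282e-01, -1.18699269e-02,  7.31986959e-04,
        -1.30986728e+00],
       [-5.84647546e-04,  1.10540457e-01,  9.93871453e-01,
         1.06951363e+03],
       [ 0.00000000e+00,  0.00000000e+00,  0.00000000e+00,
         1.00000000e+00]])}
{'mtx': array([[412.03471218,   0.        , 278.57565017],
       [  0.        , 412.03471218, 206.97598   ],
       [  0.        ,   0.        ,   1.        ]]), 'extrinsics': array([[ 6.61194974e-01, -5.61864117e-01,  4.97121636e-01,
         1.13371286e+03],
       [ 7.50054924e-01,  4.81439416e-01, -4.53468521e-01,
        -5.56314166e+02],
       [ 1.54537404e-02,  6.72699637e-01,  7.39754270e-01,
         9.60210776e+02],
       [ 0.00000000e+00,  0.00000000e+00,  0.00000000e+00,
         1.00000000e+00]])}
22.0 {'time': 0.1, 'joint_pos': array([ 6.67272302e+01,  7.51121332e+00,  8.53257341e+01,  1.86425789e-03,
        8.72617185e+01, -4.89288512e+00]), 'qd': array([ 0.02551913, -0.06235965, -0.18055557, -0.05502097,  0.06045339,
       -0.00433004]), 'joint_efforts': array([-2.55453028e-05, -5.70957863e+01, -5.01936686e+01, -2.82502688e-04,
        8.31260229e-03,  4.52433858e-05]), 'tool_pos': array([188.96670571, 568.96313183, 252.31897303]), 'tcp_rot': array([ -95.97401372,   89.90131647, -114.35398909]), 'ft_force': array([-0.19218984, -1.32928701, -0.19399744]), 'wrist_torque': array([ 0.02978879, -0.01577887,  0.0256891 ]), 'finger_gap': 85.3353625910722}
```

View pics/top0.png

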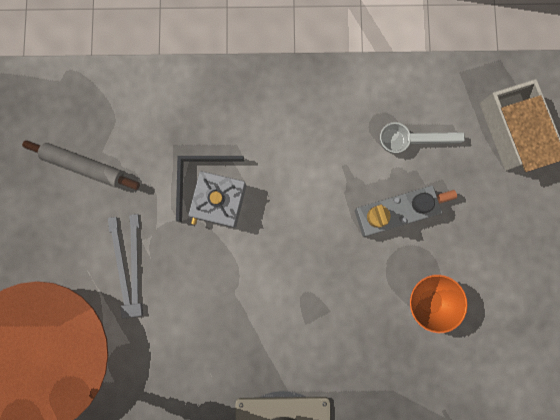

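View pics/scene0.png

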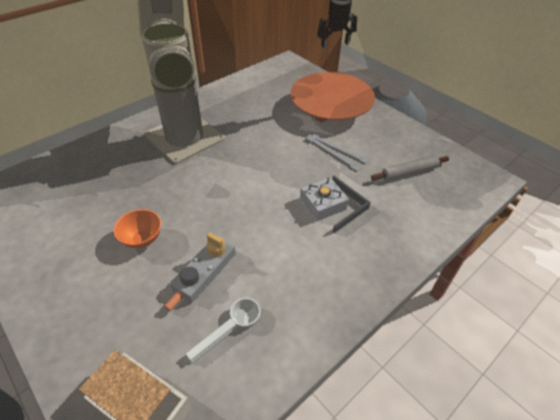

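The top view shows the fence corner at about (180,158) and the burner at about (217,198), turned about 15° and near its seat, with its inlet stub at (193,221). The manifold is at (405,210), with the brass cap at (378,216) and the plug at (424,203). The bowl, squeezer and tongs are well away. Next I'll measure these from depth.

```bash
python3 - <<'E'
from h import *
p,d,c=load('top0'); W=world(d,c); z=W[...,2]
print('table z',np.median(z[250:300,150:230]), np.median(z[100:120,250:330]))
def box(u0,u1,v0,v1,zl,zh,name):
    m=np.zeros(z.shape,bool); m[v0:v1,u0:u1]=True; m&=(z>zl)&(z<zh)&(d>0)
    P=W[m][:,:2].astype(np.float32); print(name,len(P),'zmed',np.median(z[m]),cv2.minAreaRect(P),P.mean(0)); return m
for v in range(150,234,4): print(v,' '.join('%3d'%x for x in z[v,172:256:4]))
box(186,250,165,232,42,60,'burner top')
box(182,246,152,164,20,38,'far bar'); box(174,187,152,224,20,38,'left bar')
box(350,460,180,240,30,48,'manifold'); box(360,395,200,232,85,110,'bar'); box(360,395,200,232,58,110,'cap')
E
```

```text
table z -0.21492784443410073 -0.17067059854161926
150   0   0   0  -2  -1  -2  -1   1  -2   1   0  -1   0  -1   1   1   0   1   1   3   0
154  -1   0   1   1  -1  -2  -2  -2   1  -6  -2   0   2  -1   2  -1  -4  -1  -2  -2 1069
158   0   2  29  33  30  31  30  27  30  29  31  33  28  30  32  29  31  30   0   3  -1
162   0   1  25  -2  -3   1  -2  -1   0   0   2  -3   0  -1  -1   2   0  -4   1   1   0
166   0  -1  31   0   0   3  -2   2  -3  -1  -2   3   0   0   0   2   1   0   1  -2   0
170  -1   2  31   0   1   0  -1   0  -5   2   0   0  -3   1  -1   0   0  -1  -1   4   3
174   0   0  24  -2   1   0  -1  50  50  53  48   1  -3   1   0   0   3   0   0   1  -4
178   0   4  29   0   0   3   0  50  50  53  51  51  48  51  50   1  -2   0   0  -1   0
182   1  -3  26  -2   0  -1   0  45  48  50  48  48  51  50  50  49  48  47  48   0   3
186  -2   0  22   1   0  -2  49  51  50  71  51  50  49  51  52  73  51  50  39   2   0
190  -1  -1  23  -2   1   1  48  49  51  48  54  56  49  51  69  49  48  49  20   0  -1
194   1  31  19  -3   0   0  49  50  52  60  67  64  62  47  49  47  48  49   2  
[... 1054 characters left out ...]
6, 9.162753105163574), 89.47821044921875) [672.369   162.28409]
left bar 306 zmed 29.659859903965867 ((598.862060546875, 237.59857177734375), (22.29633903503418, 157.20126342773438), 89.29557037353516) [604.10175 242.37086]
manifold 1701 zmed 39.61371000639747 ((545.0325317382812, -301.9129638671875), (69.97171020507812, 240.70062255859375), 15.921123504638672) [ 537.8632 -279.1324]
bar 146 zmed 95.80621087669601 ((522.578857421875, -224.57662963867188), (45.08930969238281, 14.15762710571289), 14.434399604797363) [ 522.2897  -224.06522]
cap 377 zmed 70.12206513762271 ((522.9188842773438, -224.60800170898438), (48.00017166137695, 47.854270935058594), 58.91762161254883) [ 521.6204  -221.76703]
```

```bash
python3 - <<'E'
from h import *
p=load('top0')[0]
a=cv2.resize(p[140:240,165:265],(400,400),interpolation=2); b=cv2.resize(p[165:245,345:465],(400,267),interpolation=2)
o=np.zeros((400,800,3),np.uint8); o[:,:400]=a; o[:267,400:]=b; cv2.imwrite('pics/crop.png',o[:,:,::-1])
E
```

```text
(no output)
```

View pics/crop.png

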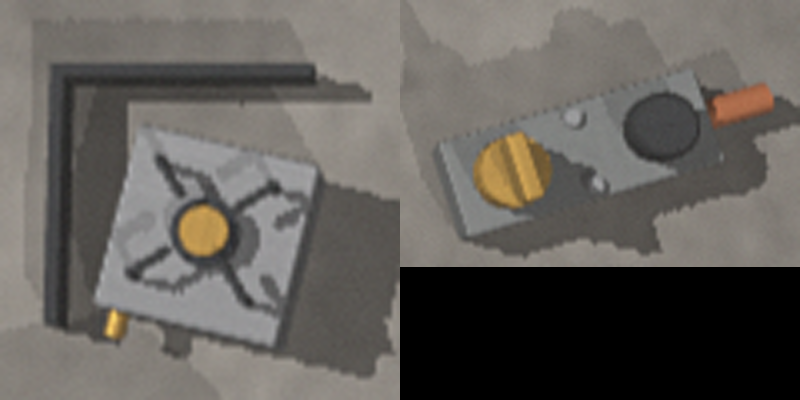

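```bash
cat >> h.py <<'E'
from scipy.spatial.transform import Rotation as Ro
def tgt(p,a,show=True):
    """shift (m) and rotvec (deg) in the present tool frame to TCP p, tool down, jaw direction a deg (nearer half turn chosen)"""
    s=sense(); R0=Ro.from_euler('xyz',s['tcp_rot'],degrees=True); out=[]
    for k in(0,180):
        t=np.radians(a+k); c,n=np.cos(t),np.sin(t)
        R=np.array([[0,c,n],[0,n,-c],[-1,0,0]])
        rv=(R0.inv()*Ro.from_matrix(R)).as_rotvec(degrees=True)
        out.append((np.linalg.norm(rv),k,rv))
    sh=R0.inv().apply(np.array(p)-s['tool_pos'])/1000
    print('shift',sh.round(4)); [print(' turn',o[1],o[2].round(2)) for o in sorted(out,key=lambda o:o[0])]
def st():
    s=sense(); R=Ro.from_euler('xyz',s['tcp_rot'],degrees=True).as_matrix()
    print('t',s['time'],'p',s['tool_pos'].round(1),'jaw',np.degrees(np.arctan2(R[1,1],R[0,1])).round(2),'down',R[:,0].round(3),'f',s['ft_force'].round(1),'tq',s['wrist_torque'].round(2),'gap',s['finger_gap'].round(1),'j',s['joint_pos'].round(1))
E
python3 - <<'E'
from h import *
st(); tgt([570,45,120],0)
p,d,c=load('top0'); W=world(d,c)
for rows,cols in((slice(170,210),range(174,188)),):
    for u in cols: print(u, W[rows,u,1].mean().round(1), W[rows,u,2].mean().round(1))
E
```

```text
Traceback (most recent call last):
  File "h.py", line 24, in st
    print('t',s['time'],'p',s['tool_pos'].round(1),'jaw',np.degrees(np.arctan2(R[1,1],R[0,1])).round(2),'down',R[:,0].round(3),'f',s['ft_force'].round(1),'tq',s['wrist_torque'].round(2),'gap',s['finger_gap'].round(1),'j',s['joint_pos'].round(1))
                                                                                                                                                                                                ^^^^^^^^^^^^^^^^^^^^^
AttributeError: 'float' object has no attribute 'round'
```

```bash
sed -i "s/s\['finger_gap'\].round(1)/round(s['finger_gap'],1)/" h.py
python3 - <<'E'
from h import *
st(); tgt([570,45,120],0)
p,d,c=load('top0'); W=world(d,c)
for rows,cols in((slice(170,210),range(174,188)),):
    for u in cols: print(u, W[rows,u,1].mean().round(1), W[rows,u,2].mean().round(1))
E
```

```text
t 0.1 p [189.  569.  252.3] jaw 71.62 down [-0.001 -0.002 -1.   ] f [-0.2 -1.3 -0.2] tq [ 0.03 -0.02  0.03] gap 85.3 j [66.7  7.5 85.3  0.  87.3 -4.9]
shift [ 0.1329 -0.3769  0.5268]
 turn 0 [7.162e+01 5.000e-02 9.000e-02]
 turn 180 [-1.0838e+02 -1.0000e-01  6.0000e-02]
174 260.6 -0.4
175 258.0 0.1
176 252.7 12.0
177 239.9 56.0
178 243.6 30.2
179 235.2 55.9
180 240.1 24.9
181 234.1 40.5
182 234.0 30.7
183 238.5 -0.2
184 230.1 26.4
185 233.6 -0.3
186 231.1 -0.1
187 228.6 0.3
```

>>> {"name": "carry_out", "arguments": {"commands": [0.05,-0.377,0.527,72,0,0,-1,0.05,-0.377,0.527,72,0,0,-1,0.05,-0.377,0.527,72,0,0,-1,0.05,-0.377,0.527,72,0,0,-1,0.05,-0.377,0.527,72,0,0,-1,0.05,-0.377,0.527,72,0,0,-1,0.05,-0.377,0.527,72,0,0,-1,0.05,-0.377,0.527,72,0,0,-1,0.05,-0.377,0.527,72,0,0,-1,0.05,-0.377,0.527,72,0,0,-1,0.1,-0.377,0.527,72,0,0,-1,0.1,-0.377,0.527,72,0,0,-1]}}

```text
time: 1.6
tool_pos: [567.3, 42.9, 147.3]
tcp_rot: [-80.3, 89.4, -170.8]
ft_force: [-0.7, 0.1, -0.4]
finger_gap: 85.3
```

```bash
python3 -c "
from h import *
st(); tgt([570,55,32],-0.6)"
```

```text
t 1.6 p [567.3  42.9 147.3] jaw -0.55 down [-0.01  -0.002 -1.   ] f [-0.7  0.1 -0.4] tq [ 0.01 -0.01 -0.05] gap 85.3 j [-0.8  7.5 96.5 -0.1 76.6 -0.2]
shift [ 0.1153  0.0038 -0.0123]
 turn 0 [0.05 0.1  0.58]
 turn 180 [-1.7995e+02 -9.2000e-01  1.6000e-01]
```

>>> {"name": "carry_out", "arguments": {"commands": [0.06,0.004,-0.012,0,0,0.6,-1,0.115,0.004,-0.012,0,0,0.6,-1,0.115,0.004,-0.012,0,0,0.6,-1,0.115,0.004,-0.012,0,0,0.6,-1,0.115,0.004,-0.018,0,0,0.6,-1,0.115,0.004,-0.024,0,0,0.6,-1,0.115,0.004,-0.03,0,0,0.6,-1,0.115,0.004,-0.036,0,0,0.6,-1,0.115,0.004,-0.042,0,0,0.6,-1,0.115,0.004,-0.048,0,0,0.6,-1,0.115,0.004,-0.054,0,0,0.6,-1,0.115,0.004,-0.06,0,0,0.6,-1]}}

```text
time: 3.1
tool_pos: [570.7, 102.4, 32.3]
tcp_rot: [1.2, 89.8, -89.4]
ft_force: [-0.7, -6.5, 3.7]
finger_gap: 85.4
```

```bash
python3 -c "
from h import *
st(); tgt([570,110,32],-0.6)
p,d,c=snap('top','top1');W=world(d,c);z=W[...,2]
m=np.zeros(z.shape,bool);m[160:235,180:262]=1;m&=(z>44)&(z<56)
print(cv2.minAreaRect(W[m][:,:2].astype(np.float32)))"
```

```text
t 3.1 p [570.7 102.4  32.3] jaw -0.56 down [ 0.    -0.003 -1.   ] f [-0.7 -6.5  3.7] tq [-0.8  -0.02 -0.02] gap 85.4 j [ 5.2 16.8 99.1 -0.2 64.2  5.8]
shift [ 0.0003 -0.0008 -0.0076]
 turn 0 [ 0.04  0.16 -0.  ]
 turn 180 [-1.7996e+02  1.0000e-02  2.5000e-01]
((537.4117431640625, 163.34445190429688), (91.68599700927734, 48.535709381103516), 75.88887023925781)
```

>>> {"name": "carry_out", "arguments": {"commands": [0,0,-0.003,0,0,0,-1,0,0,-0.006,0,0,0,-1,0,0,-0.009,0,0,0,-1,0,0,-0.011,0,0,0,-1,0,0,-0.012,0,0,0,-1,0,0,-0.013,0,0,0,-1]}}

```text
time: 3.9
tool_pos: [570.7, 115.7, 32.3]
tcp_rot: [-6.0, 89.8, -96.6]
ft_force: [-1.2, -7.9, 2.8]
finger_gap: 85.7
```

```bash
python3 -c "
from h import *
st()
p,d,c=snap('wrist','w1')"
```

```text
t 3.9 p [570.7 115.7  32.3] jaw -0.55 down [-0.    -0.003 -1.   ] f [-1.2 -7.9  2.8] tq [-1.23  0.03  0.14] gap 85.7 j [ 6.5 17.1 98.6 -0.2 64.3  7.1]
```

View pics/w1.png

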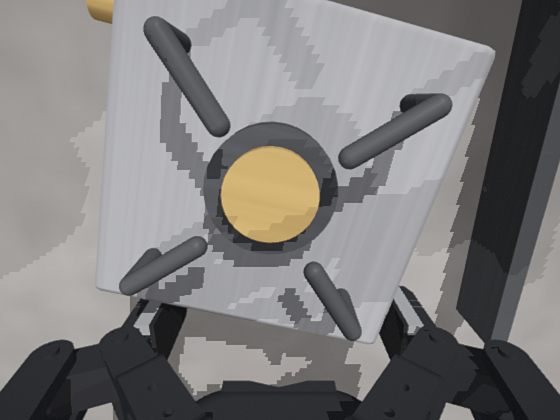

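The wrist view shows the burner still tilted. Its near corner at (372,342) sits between the open fingers, so the right finger touches the +x side rather than the −y face. I'll back off, narrow the jaws and re-measure.

>>> {"name": "carry_out", "arguments": {"commands": [0,0,0.03,0,0,0,-1,0,0,0.06,0,0,0,0,0,0,0.12,0,0,0,0,0,0,0.17,0,0,0,0,0,0,0.17,0,0,0,0]}}

```text
time: 4.58
tool_pos: [568.9, -57.1, 32.8]
tcp_rot: [-6.4, 89.8, -97.2]
ft_force: [0.0, -0.3, -0.6]
finger_gap: 42.4
```

```bash
cat >> h.py <<'E'
def burner(tag):
    p,d,c=snap('top',tag);W=world(d,c);z=W[...,2]
    m=np.zeros(z.shape,bool);m[155:235,180:262]=1;m&=(z>43)&(z<57)
    (cc,wh,a)=cv2.minAreaRect(W[m][:,:2].astype(np.float32)); print('burner',cc,wh,a,m.sum())
E
python3 -c "
from h import *
st(); burner('top2')"
```

```text
t 4.575 p [568.9 -57.1  32.8] jaw -0.78 down [-0.    -0.003 -1.   ] f [ 0.  -0.3 -0.6] tq [ 0.03  0.03 -0.03] gap 42.4 j [-10.8  15.6 100.4  -0.2  64.   -9.9]
burner (568.7598266601562, 174.1935577392578) (111.22754669189453, 110.38850402832031) 75.73517608642578 1827
```

>>> {"name": "carry_out", "arguments": {"commands": [0,-0.06,0,-10,0,0,0,0,-0.12,0,-20,0,0,0,0,-0.15,-0.04,-30,0,0,0,0,-0.15,-0.1,-40,0,0,0,0,-0.15,-0.16,-50,0,0,0,0,-0.15,-0.22,-60,0,0,0,0,-0.15,-0.222,-70,0,0,0,0,-0.15,-0.222,-80,0,0,0,0,-0.15,-0.222,-90,0,0,0,0,-0.15,-0.222,-90.2,0,0,0,0,-0.13,-0.222,-90.2,0,0,0,0,-0.1,-0.222,-90.2,0,0,0]}}

```text
time: 6.12
tool_pos: [471.2, 168.8, 31.9]
tcp_rot: [-128.7, 89.8, -129.4]
ft_force: [0.7, -0.0, 0.5]
finger_gap: 42.5
```

```bash
python3 -c "
from h import *
st(); tgt([535,165,32],89.4)"
```

```text
t 6.125 p [471.2 168.8  31.9] jaw 89.28 down [-0.002 -0.002 -1.   ] f [ 0.7 -0.   0.5] tq [-0.01  0.01  0.02] gap 42.5 j [ 1.390e+01  5.700e+00  1.119e+02 -1.000e-01  6.260e+01 -7.530e+01]
shift [-0.0002 -0.003   0.0639]
 turn 0 [-0.12 -0.09  0.12]
 turn 180 [1.7988e+02 1.8000e-01 1.5000e-01]
```

>>> {"name": "carry_out", "arguments": {"commands": [0,-0.003,0.01,0,0,0,0,0,-0.003,0.018,0,0,0,0,0,-0.003,0.024,0,0,0,0,0,-0.003,0.03,0,0,0,0,0,-0.003,0.036,0,0,0,0,0,-0.003,0.042,0,0,0,0,0,-0.003,0.047,0,0,0,0,0,-0.003,0.052,0,0,0,0,0,-0.003,0.057,0,0,0,0,0,-0.003,0.061,0,0,0,0,0,-0.003,0.064,0,0,0,0,0,-0.003,0.064,0,0,0,0]}}

```text
time: 7.62
tool_pos: [532.9, 164.4, 31.2]
tcp_rot: [-150.5, 89.6, -151.2]
ft_force: [-8.2, -4.7, 6.4]
finger_gap: 42.4
```

```bash
python3 -c "
from h import *
st(); p,d,c=snap('wrist','w2')"
```

```text
t 7.625 p [532.9 164.4  31.2] jaw 89.25 down [-0.006 -0.003 -1.   ] f [-8.2 -4.7  6.4] tq [-0.55  1.19  0.01] gap 42.4 j [ 1.200e+01  1.410e+01  1.024e+02 -1.000e-01  6.390e+01 -7.720e+01]
```

View pics/w2.png

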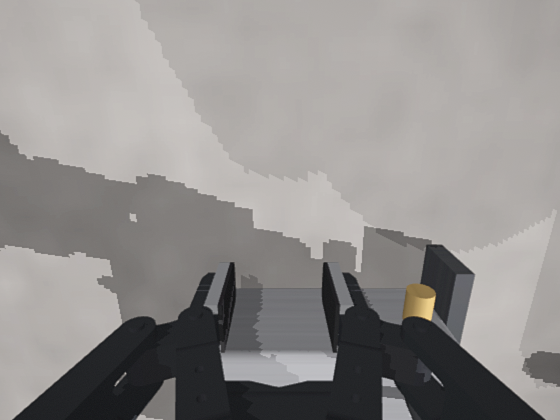

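The wrist camera looks back towards the robot. The burner's −x face lies level at row ~290 against both fingers, so it is now square to the tool, and the stub at (418,300) is clear of the fingers. I'll keep pushing +x.

>>> {"name": "carry_out", "arguments": {"commands": [0,0,0.004,0,0,0,0,0,0,0.008,0,0,0,0,0,0,0.011,0,0,0,0,0,0,0.013,0,0,0,0,0,0,0.015,0,0,0,0,0,0,0.017,0,0,0,0]}}

```text
time: 8.43
tool_pos: [547.6, 164.2, 31.2]
tcp_rot: [-158.7, 89.3, -159.4]
ft_force: [-13.5, -2.1, 13.7]
finger_gap: 42.3
```

```bash
python3 -c "
from h import *
st()"
```

```text
t 8.425 p [547.6 164.2  31.2] jaw 89.25 down [-0.011 -0.004 -1.   ] f [-13.5  -2.1  13.7] tq [-0.22  1.73  0.09] gap 42.3 j [ 11.6  16.3  99.8  -0.1  64.6 -77.6]
```

>>> {"name": "carry_out", "arguments": {"commands": [0,0,0.003,0,0,0,0,0,0,0.004,0,0,0,0,0,0,0.004,0,0,0,0]}}

```text
time: 8.8
tool_pos: [548.5, 164.2, 31.3]
tcp_rot: [-163.6, 89.0, -164.4]
ft_force: [-18.6, -2.6, 17.3]
finger_gap: 42.4
```

>>> {"name": "carry_out", "arguments": {"commands": [0,0,-0.03,0,0,0,0,0,0,-0.08,0,0,0,0,0,-0.04,-0.12,10,0,0,0,0,-0.1,-0.12,20,0,0,0,0,-0.16,-0.12,30,0,0,0,0,-0.2,-0.1,40,0,0,0,0,-0.2,-0.05,50,0,0,0,0,-0.2,0.0,60,0,0,0,0,-0.2,0.04,70,0,0,0,0,-0.2,0.064,80,0,0,0,0,-0.18,0.064,90,0,0,0,0,-0.15,0.064,90,0,0,0]}}

```text
time: 10.3
tool_pos: [610.4, 13.4, 30.7]
tcp_rot: [-73.8, 88.9, -164.8]
ft_force: [0.4, -0.2, -0.4]
finger_gap: 43.0
```

```bash
python3 -c "
from h import *
st(); burner('top3'); tgt([612,110,32],-0.6)"
```

```text
t 10.3 p [610.4  13.4  30.7] jaw -1.02 down [-0.018 -0.005 -1.   ] f [ 0.4 -0.2 -0.4] tq [-0.03 -0.04 -0.03] gap 43.0 j [-3.4 21.9 92.8 -0.4 66.3 -2.2]
burner (613.4268188476562, 187.46994018554688) (97.40292358398438, 107.89596557617188) 89.5325927734375 1421
shift [-0.0017  0.0007 -0.0925]
 turn 0 [-0.19  0.18  1.05]
 turn 180 [179.8    1.64  -0.28]
```

>>> {"name": "carry_out", "arguments": {"commands": [-0.001,0.002,-0.03,-0.2,0.2,1,0,-0.001,0.002,-0.06,-0.2,0.2,1,0,-0.001,0.002,-0.08,-0.2,0.2,1,0,-0.001,0.002,-0.085,-0.2,0.2,1,0,-0.001,0.002,-0.089,-0.2,0.2,1,0,-0.001,0.002,-0.093,-0.2,0.2,1,0,-0.001,0.002,-0.096,-0.2,0.2,1,0,-0.001,0.002,-0.099,-0.2,0.2,1,0,-0.001,0.002,-0.102,-0.2,0.2,1,0]}}

```text
time: 11.48
tool_pos: [613.5, 117.9, 31.3]
tcp_rot: [-25.3, 89.9, -116.0]
ft_force: [-1.3, -15.9, 3.0]
finger_gap: 42.4
```

>>> {"name": "carry_out", "arguments": {"commands": [0,0,-0.003,0,0,0,0,0,0,-0.004,0,0,0,0,0,0,-0.004,0,0,0,0]}}

```text
time: 11.85
tool_pos: [613.5, 117.9, 31.3]
tcp_rot: [-14.4, 89.5, -105.0]
ft_force: [-3.6, -20.0, 4.1]
finger_gap: 42.7
```

```bash
python3 -c "
from h import *
st(); snap('wrist','w3')"
```

```text
t 11.85 p [613.5 117.9  31.3] jaw -0.69 down [-0.002 -0.008 -1.   ] f [ -3.6 -20.    4.1] tq [-2.58  0.3  -0.04] gap 42.7 j [ 6.4 23.1 91.2 -0.5 65.9  7.3]
```

View pics/w3.png

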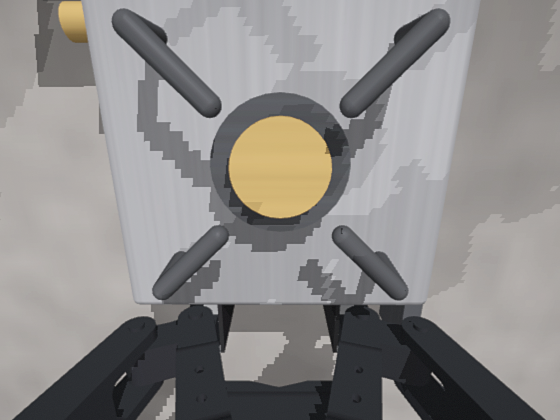

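The burner's −y face is level at row ~303, square against both fingers, and the push reached 20 N without moving. I'll retreat towards the cap and check the seat from above.

>>> {"name": "carry_out", "arguments": {"commands": [0,0,0.03,0,0,0,0,0,0,0.06,0,0,0,0,-0.04,-0.01,0.11,0,0,0,-1,-0.08,-0.04,0.17,0,0,0,-1,-0.12,-0.06,0.23,0,0,0,-1,-0.13,-0.08,0.28,0,0,0,-1,-0.13,-0.08,0.28,0,0,0,-1]}}

```text
time: 12.78
tool_pos: [530.2, -163.2, 165.7]
tcp_rot: [5.6, 89.5, -85.3]
ft_force: [0.1, 0.4, 0.2]
finger_gap: 85.6
```

```bash
python3 - <<'E'
from h import *
st(); burner('top4')
p,d,c=load('top4'); W=world(d,c);z=W[...,2]
def med(u0,u1,v0,v1,lo,hi):
    m=np.zeros(z.shape,bool);m[v0:v1,u0:u1]=1;m&=(z>lo)&(z<hi);q=W[m][:,:2].astype(np.float32);print(cv2.minAreaRect(q),m.sum())
med(174,250,150,161,25,36); med(173,183,150,226,25,36)
cv2.imwrite('pics/c4.png',cv2.resize(p[140:240,165:265],(600,600),interpolation=2)[:,:,::-1])
E
```

```text
t 12.775 p [ 530.2 -163.2  165.7] jaw -0.86 down [ 0.001 -0.009 -1.   ] f [0.1 0.4 0.2] tq [0.04 0.02 0.02] gap 85.6 j [-22.1   3.7  98.6  -0.5  77.5 -21.1]
burner (613.3460693359375, 182.98834228515625) (107.01233673095703, 107.53253936767578) 89.25381469726562 1714
((671.3829345703125, 168.1163330078125), (158.611572265625, 10.92735767364502), 89.04768371582031) 171
((598.691650390625, 240.7539825439453), (156.91928100585938, 15.88508415222168), 0.34477508068084717) 165
```

View pics/c4.png

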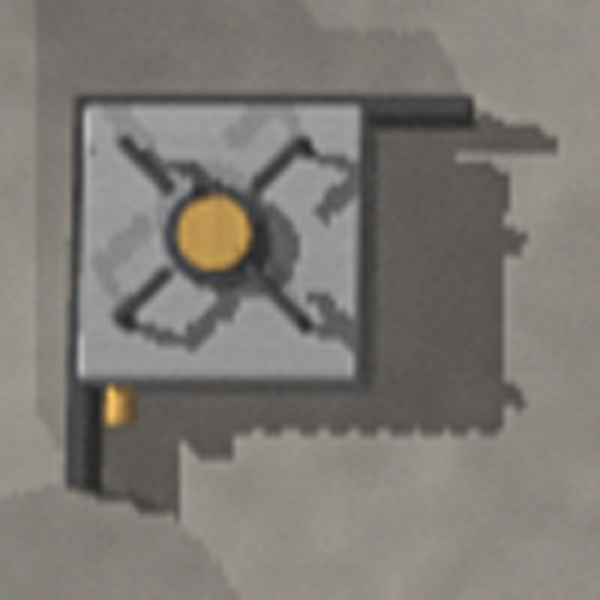

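The crop shows the burner flush in the corner, with its far edge along the far bar (row ~100) and its left edge along the left bar (col ~78). The angle and position, about (613.3, 183), agree. Now the cap.

```bash
python3 -c "
from h import *
tgt([522.5,-224.5,165],-75.6)"
```

```text
shift [ 0.0013 -0.0065  0.0606]
 turn 0 [74.73  0.46 -0.38]
 turn 180 [-105.27    0.41    0.5 ]
```

>>> {"name": "carry_out", "arguments": {"commands": [0,-0.006,0.06,10,0,0,-1,0,-0.006,0.06,20,0,0,-1,0,-0.006,0.06,30,0,0,-1,0,-0.006,0.06,40,0,0,-1,0,-0.006,0.06,50,0,0,-1,0,-0.006,0.06,60,0,0,-1,0,-0.006,0.06,70,0,0,-1,0,-0.006,0.06,74.7,0.4,-0.4,-1,0,-0.006,0.06,74.7,0.4,-0.4,-1]}}

```text
time: 13.95
tool_pos: [523.2, -222.9, 165.5]
tcp_rot: [-23.4, 89.9, 171.1]
ft_force: [-0.1, 0.5, -0.2]
finger_gap: 85.4
```

```bash
python3 - <<'E'
from h import *
st(); p,d,c=snap('wrist','w4'); W=world(d,c);z=W[...,2]
h=cv2.cvtColor(p,cv2.COLOR_RGB2HSV); br=(h[...,0]>12)&(h[...,0]<32)&(h[...,1]>90)
m=(z>88)&(z<103)&br&(d>0); q=W[m]; print(m.sum(),cv2.minAreaRect(q[:,:2].astype(np.float32)),q.mean(0))
m=(z>60)&(z<76)&br&(d>0); q=W[m]; print(m.sum(),cv2.minEnclosingCircle(q[:,:2].astype(np.float32)))
E
```

```text
t 13.95 p [ 523.2 -222.9  165.5] jaw -75.49 down [-0.002  0.    -1.   ] f [-0.1  0.5 -0.2] tq [ 0.02 -0.   -0.05] gap 85.4 j [-28.2   6.1  96.1  -0.   77.9  47.3]
1452 ((523.9677734375, -226.418701171875), (46.02350616455078, 13.997401237487793), 16.591432571411133) [ 526.53499192 -225.55066277   96.63698643]
2289 ((463.9637756347656, -276.7072448730469), 102.74860382080078)
```

View pics/w4.png

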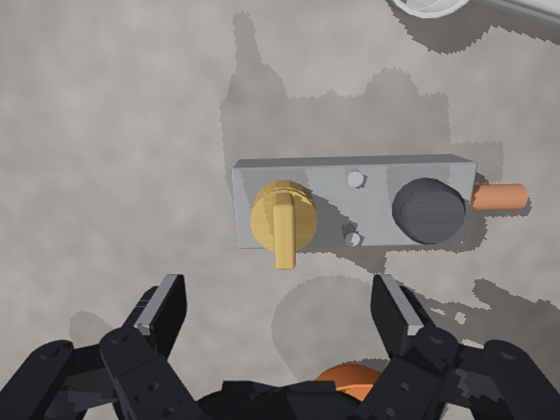

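The wrist view shows the cap bar at (285,230), centred between the pads and well clear of the plug at (430,210). I'll fine-correct, descend and grip.

>>> {"name": "carry_out", "arguments": {"commands": [0.03,0.003,0,-2.1,0,0,-1,0.06,0.003,0,-2.1,0,0,-1,0.0725,0.003,0,-2.1,0,0,-1,0.0725,0.003,0,-2.1,0,0,-1,0.0725,0.003,0,-2.1,0,0,0,0.0725,0.003,0,-2.1,0,0,1,0.0725,0.003,0,-2.1,0,0,1,0.0725,0.003,0,-2.1,0,0,1,0.0725,0.003,0,-2.1,0,0,1,0.0725,0.003,0,-2.1,0,0,1], "grip_force": 60}}

```text
time: 15.25
tool_pos: [524.1, -226.2, 93.6]
tcp_rot: [8.5, 89.9, -154.8]
ft_force: [1.1, 0.2, 5.2]
finger_gap: 13.0
```

```bash
python3 -c "
from h import *
st()"
```

```text
t 15.25 p [ 524.1 -226.2   93.6] jaw -73.32 down [-0.001 -0.    -1.   ] f [1.1 0.2 5.2] tq [ 0.08  0.05 -0.03] gap 13.0 j [-28.5  10.7  99.   -0.   70.4  44.9]
```

>>> {"name": "carry_out", "arguments": {"commands": [0,0,0,-2,0,0,1,0,0,0,-4,0,0,1,0,0,0,-6,0,0,1,0,0,0,-8,0,0,1,0,0,0,-8,0,0,1]}}

```text
time: 15.88
tool_pos: [524.1, -226.2, 93.6]
tcp_rot: [3.1, 89.9, -152.2]
ft_force: [1.2, 0.5, 3.6]
finger_gap: 12.8
```

```bash
python3 -c "
from h import *
st()"
```

```text
t 15.875 p [ 524.1 -226.2   93.6] jaw -65.28 down [-0.001 -0.    -1.   ] f [1.2 0.5 3.6] tq [ 0.27 -0.07  0.03] gap 12.8 j [-28.5  10.7  99.   -0.1  70.4  36.8]
```

>>> {"name": "carry_out", "arguments": {"commands": [0,0,0,-2,0,0,1,0,0,0,-4,0,0,1,0,0,0,-6,0,0,1,0,0,0,-8,0,0,1,0,0,0,-8,0,0,1]}}

```text
time: 16.5
tool_pos: [524.1, -226.2, 93.6]
tcp_rot: [-3.5, 89.9, -150.7]
ft_force: [0.5, -0.1, 2.1]
finger_gap: 12.9
```

```bash
python3 -c "
from h import *
st()"
```

```text
t 16.5 p [ 524.1 -226.2   93.6] jaw -57.23 down [-0.001 -0.001 -1.   ] f [ 0.5 -0.1  2.1] tq [ 0.14 -0.05  0.04] gap 12.9 j [-28.5  10.7  99.   -0.1  70.4  28.8]
```

It turns 16° anticlockwise freely with no torque, so it is a right-hand thread. I'll turn it to about 71° in total.

>>> {"name": "carry_out", "arguments": {"commands": [0,0,0,-6,0,0,1,0,0,0,-12,0,0,1,0,0,0,-18,0,0,1,0,0,0,-24,0,0,1,0,0,0,-30,0,0,1,0,0,0,-36,0,0,1,0,0,0,-42,0,0,1,0,0,0,-48,0,0,1,0,0,0,-53,0,0,1,0,0,0,-55,0,0,1,0,0,0,-55,0,0,1]}}

```text
time: 17.88
tool_pos: [524.0, -226.4, 93.6]
tcp_rot: [-51.1, 89.9, -143.4]
ft_force: [-0.6, -1.0, 3.5]
finger_gap: 13.0
```

```bash
python3 -c "
from h import *
st()
p,d,c=snap('wrist','w5')"
```

```text
t 17.875 p [ 524.  -226.4   93.6] jaw -2.29 down [-0.001 -0.001 -1.   ] f [-0.6 -1.   3.5] tq [-0.12  0.14  0.07] gap 13.0 j [-28.5  10.7  99.   -0.1  70.4 -26.1]
```

View pics/w5.png

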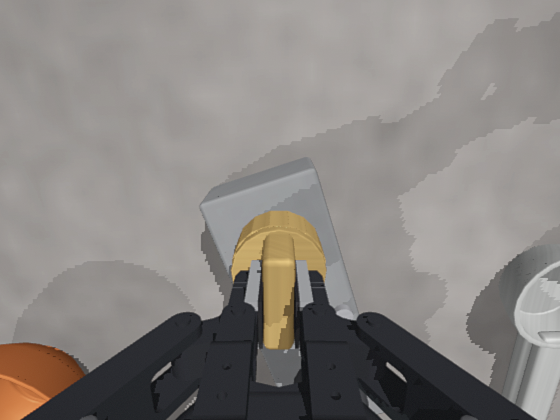

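The bar stands straight between the pads at (280,300) while the manifold appears turned about 70°, so the cap followed the gripper. I'll lift gently.

>>> {"name": "carry_out", "arguments": {"commands": [-0.002,0,0,0,0,0,1,-0.004,0,0,0,0,0,1,-0.006,0,0,0,0,0,1,-0.006,0,0,0,0,0,1]}}

```text
time: 18.42
tool_pos: [524.1, -226.4, 99.8]
tcp_rot: [-44.7, 89.9, -137.1]
ft_force: [0.6, -0.5, -2.2]
finger_gap: 13.1
```

>>> {"name": "carry_out", "arguments": {"commands": [-0.006,0,0,0,0,0,1,-0.012,0,0,0,0,0,1,-0.018,0,0,0,0,0,1,-0.026,0,0,0,0,0,1,-0.034,0,0,0,0,0,1,-0.042,0,0,0,0,0,1,-0.05,0,0,0,0,0,1,-0.05,0,0,0,0,0,1,-0.05,0,0,0,0,0,1]}}

```text
time: 19.55
tool_pos: [524.0, -226.3, 149.5]
tcp_rot: [-57.2, 89.9, -149.5]
ft_force: [-0.5, -0.1, -1.3]
finger_gap: 13.0
```

```bash
python3 - <<'E'
from h import *
st(); burner('top5'); snap('scene','s5')
a=load('s5')[0][170:310,140:260]; b=load('top5')[0]
for t in('top0','top5'):
    p,d,c=load(t); h=cv2.cvtColor(p,cv2.COLOR_RGB2HSV); m=(h[...,0]<12)&(h[...,1]>180); m[:,:390]=0;m[:260]=0; v,u=np.nonzero(m); print(t,'bowl px',u.mean(),v.mean())
o=np.hstack([cv2.resize(a,(400,467),interpolation=2),cv2.resize(b[100:333,100:300],(400,467))]); cv2.imwrite('pics/f5.png',o[:,:,::-1])
E
```

```text
t 19.55 p [ 524.  -226.3  149.5] jaw -2.32 down [-0.001 -0.001 -1.   ] f [-0.5 -0.1 -1.3] tq [-0.03 -0.01  0.02] gap 13.0 j [-28.5   7.2  96.6  -0.1  76.2 -26.1]
burner (613.4601440429688, 182.52008056640625) (106.53497314453125, 107.83220672607422) 89.80545043945312 1724
top0 bowl px 438.882951653944 303.1136556403732
top5 bowl px 423.7453027139875 290.06471816283926
```

View pics/f5.png

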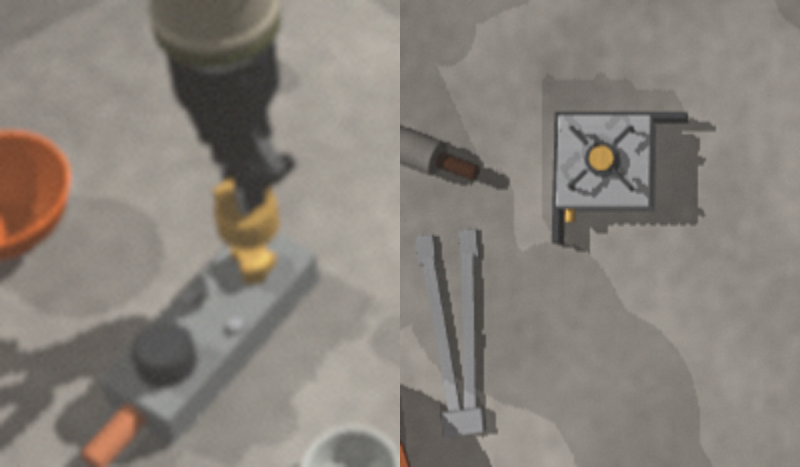

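The cap hangs in the gripper at (245,220), clear of the brass spigot at (257,262), and the burner is still flush. The bowl's top-view shift may only be the arm hiding part of it, so I'll compare the scene views and hand in if it hasn't moved.

```bash
python3 - <<'E'
from h import *
C=[]
for t in('scene0','s5'):
    p,d,c=load(t); h=cv2.cvtColor(p,cv2.COLOR_RGB2HSV); m=(h[...,0]<12)&(h[...,1]>180); m[:,200:]=0;m[260:]=0;m[:190]=0; v,u=np.nonzero(m); C.append((u.mean(),v.mean(),u.min(),u.max(),v.min(),v.max()))
print(C)
if abs(np.array(C[0])-C[1]).max()<2.5: print(order.hand_in())
E
```

```text
[(np.float64(124.05555555555556), np.float64(232.94444444444446), np.int64(117), np.int64(136), np.int64(221), np.int64(243)), (np.float64(125.57142857142857), np.float64(235.17142857142858), np.int64(116), np.int64(139), np.int64(222), np.int64(243))]
```

```bash
python3 - <<'E'
from h import *
C=[]
for t in('scene0','s5'):
    p,d,c=load(t); h=cv2.cvtColor(p,cv2.COLOR_RGB2HSV); m=((h[...,0]<14)&(h[...,1]>120)&(h[...,2]>60)); m[:,170:]=0;m[260:]=0;m[:190]=0;m[:,:90]=0; v,u=np.nonzero(m); C.append((len(u),u.mean(),v.mean(),u.min(),u.max(),v.min(),v.max()))
print(np.array(C).round(1))
if abs(np.array(C[0])-C[1])[1:].max()<1.6: print(order.hand_in())
E
```

```text
[[1381.   137.4  227.7  114.   160.   209.   246. ]
 [1387.   137.3  227.8  114.   160.   209.   247. ]]
the job is handed in; nothing more can be done
None
```

The burner is seated square and flush in the fence corner, and the winged cap is off and held about 5 cm above the outlet. I handed the job in at about 19.6 s on the robot's clock.

- **Burner:** The first push, with the jaws fully open, moved it but left it tilted, because its corner slipped between the fingers. I backed off, narrowed the jaws and pushed on the −x side, then on the −y side. Each push met firm contact at about 19–20 N. The last top view puts its centre at about (613.5, 182.5) mm, parallel to the bars within the measuring noise (under 1°).
- **Cap:** The thread is right-handed. The cap turned freely anticlockwise, so I turned it to about 71° and it lifted with roughly its own weight. Its underside is now about 56 mm above the manifold, roughly 36 mm clear of the spigot.
- **Bowl, squeezer and tongs:** The bowl's outline in the scene view matches the start to within a pixel. Two earlier checks of it disagreed: the top view was partly hidden by the arm, and the first scene mask was too small to trust. I did not measure the squeezer and tongs again; the arm never went near them. The tongs looked unmoved in the last top view.

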